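# Slide a sample tray into the bench rack

### The arm

A 6-joint arm with a two-finger parallel gripper is mounted at the origin on the work surface. World frame = base frame: x ahead of the robot, y to its left, z up, the work surface at z = 0. Lengths are in mm, angles in rad, forces in N, time in s.
With the tool pointing down it reaches from about 350 to 775 mm from the base axis. Payload 7.3 kg.
Tool frame: the origin (TCP) lies on the centre line of the jaws, within the pads' length; the fingertips stand 22 mm ahead of it and the grasp point (between the pads) lies 3 mm ahead of it; z points along the fingers, y is the direction in which the jaws open and shut (so a half turn about z gives the same grasp; the last joint's range is limited). The gripper opens to 92 mm and grips with 3 to 60 N. Pads are 19 mm wide; open, the fingers measure 130 mm over their backs; the gripper's body (75 mm by 190 mm) begins 47 mm behind the grasp point.
Start: joints at [-0.146, 0.342, 1.524, -0, 1.275, -0.146], TCP at [525.017, 0.02, 248.741] pointing down, gripper open.
Joint ranges: [-2.53, 2.53], [-0.77, 2.02], [0.04, 2.7], [-1, 4.14], [0.28, 2.66], [-3.11, 3.11]. Speed limits (rad/s): [2.57, 2.57, 3.14, 3.14, 3.14, 3.14].

### API

Orientations are given as [roll, pitch, yaw] about the fixed x, y, z axes, in that order (R = Rz(yaw) Ry(pitch) Rx(roll)).
In Python, from plant import get_obs, capture, close_job gives the robot as it stands.
- The arm moves only by the tool carry_out, never from a script. Its arguments are lists of equal length, an entry for each row: "xyz": the shift along the tool's x, y, z scaled (see below), a list of three; "dr": the turn, a rotation vector about the tool's x, y, z scaled (see below), a list of three. A call has 1 to 8 rows; each row shifts and turns the commanded pose from where the row before left it, along the tool's axes as they then stand; what a row does not reach is not made up. The controller multiplies each number of a shift by 0.06 m and each number of a turn by 8 degrees. A row lasts 1/8 s, in which the tool goes at most 62.5 mm and 10.7 degrees, less where a joint would pass 70% of its speed; a pose out of reach is approached as far as the arm can. A call with a number of a shift or a turn outside -1 to 1 is refused whole. A call with a gripper value outside its range is refused whole. "gripper" is the gripper's target within -1 to 1 (fully open at 1, half-way at 0, shut at -1), set as the call begins (left out, the last holds). The fingers move at their own pace and stop on an object; the grip force is fixed at half the most. Time passes only in rows, so rows that do not move let the fingers close. It gives the time, the measured TCP pose, the force and the opening at its end, in the units of the state.
- get_obs(): the state, without advancing time (a new reading comes with each control period).
- capture(name): name is "scene" or "side" or "wrist"; returns a dict with "image" (384x512x3 uint8, blue, green, red), "fx", "fy", "cx", "cy" (pixels), "pose" (4x4, takes a point from camera to world coordinates). Camera axes: x right, y up, looking along -z (the intrinsics and any distortion apply to the point x, -y, -z); pixel columns grow to the right and rows downward; lengths in mm; the calibration is good to about 2 mm. A picture is of the moment at which its call begins. There is no depth.
- close_job(): hands the job in, once; it reports no verdict.
The state is a dict: "time": time; "joint_positions": joint angles; "dq": joint speeds; "tau": joint torques, N m; "tool_pos": TCP position; "tcp_rot": TCP orientation; "contact_force": force on the tool from outside, world axes, zero at the start; "moment": the same for the moment, N m; "grip_width": finger opening in mm.
Only numpy, scipy, OpenCV 4.12 (cv2) and the standard library are available. Lean on these libraries where they do the work, as an engineer would, in place of code of your own. Each camera call takes 0.05 s, during which the arm holds its last target.

### The job

Slide the tray of sample jars from the bench up over the raised front edge of the rack and into its empty bay under the glass shelf, pushing gently until you feel it come home against the back stop, and leave it lying flat and straight beside the tray already there. Slide it rather than carrying it through the air, keep it nearly level so that every jar stays standing in it, and leave the stored tray and the other things on the bench undisturbed.

Things in the scene. Friction and masses are not known exactly. Their poses are not given: they have to be found in the camera images.
- tray: the grey plastic tray to put away, the one on the bench: 150 (x) by 210 mm (y), open top, walls and floor 4 mm, rim 42 mm high, flat underside, about 0.4 kg plus its jars (hidden mass 0.28 to 0.54 kg). Origin at the centre of its underside, z up; its -y end leads towards the rack. A level loop handle sticks out 30 mm from the middle of each end.
- lead (a point): middle of the leading (-y) loop handle, 121 mm from the tray's centre (16 mm out from the end wall), 33 mm above its underside; axes as the tray's. Loop 48 mm wide outside (x), of bars 8 mm thick and 10 mm high; pinched across its width, it lets the tray pivot between the fingers.
- trail (a point): middle of the trailing (+y) loop handle, same shape: 121 mm from the tray's centre, 33 mm above its underside; axes as the tray's
- rack: fixed two-bay tray rack. Origin on the bench under its centre, z up, +y out of its front (towards the loose tray), x along its front. Aluminium deck 388 (x) by 290 mm (y -152.5 to +137.5), top 20 mm above the bench. Bays centred at x = -95 and +95 mm, 182 mm wide between low rails (8 mm wide, 14 mm above the deck, starting 26 mm in from the front). Uprights at x = +-197 mm, y -60 to 0.
- step (a point): middle of the deck's square vertical front edge (the step), at deck height, 20 mm above the bench; rack y = +137.5 mm; axes as the rack's
- back_stop: soft rubber buffer bar across the back of the deck, 22 mm high above the deck: the tray's end wall meets it (the handle passes above it) when home. Origin at the foot of the middle of its front face, on the deck; rack y = -127.5 mm when free; axes as the rack's. Pushed, it gives at about 3 N per mm, up to 8 mm, and springs back
- shelf (a point): middle of the front edge of the rack's clear glass shelf, on its underside, 235 mm above the bench and straight above the step; 8 mm thick, it reaches 275 mm back over the deck (end brackets at x = +-197 mm hang 12 mm lower); bottles stand along its back, up to 345 mm above the bench
- liner: thin white paper sheet lying on the deck of the EMPTY bay (which of the two bays varies). Origin on the deck's top, exactly where the tray's origin stands when it is home in that bay (bay centre, end wall against the back stop); axes parallel to the rack's, +y out of the front. The front edge of the deck is at y = +160 mm from it.
- jar1: closed amber sample jar with black cap, 36 mm diameter, 46 mm tall, about 60 g, loose; origin at the centre of its base, z up its axis; stands in the tray to be put away
- jar2: closed amber sample jar with black cap, 36 mm diameter, 46 mm tall, about 60 g, loose; origin at the centre of its base, z up its axis; stands in the tray to be put away
- jar3: closed amber sample jar with black cap, 36 mm diameter, 46 mm tall, about 60 g, loose; origin at the centre of its base, z up its axis; stands in the tray to be put away
- stored_tray: identical tray already home in the other bay; same origin and axes as the tray; leave it alone
- stored_jar1: closed amber sample jar with black cap, 36 mm diameter, 46 mm tall, about 60 g, loose; origin at the centre of its base, z up its axis; stands in the stored tray; leave it alone
- stored_jar2: closed amber sample jar with black cap, 36 mm diameter, 46 mm tall, about 60 g, loose; origin at the centre of its base, z up its axis; stands in the stored tray; leave it alone
- wash_bottle: white plastic wash bottle, 64 mm diameter, body 144 mm tall with a bent spout up to 183 mm; origin at the centre of its base; leave it alone
- beaker: glass beaker, 70 mm diameter, 90 mm tall; origin at the centre of its base; leave it alone
There are look-alikes about, which are no part of the job. What is shaped like the jar3 but red is not meant.

How it is judged:
By the outcome, as a careful person would: the job done as asked, in the order asked, and still so for the second after the job is handed in, with the robot touching nothing.
It also fails if it takes over 58 s, if anything falls off the work surface, if the arm or the gripper's body presses on something with over 40 N, if the wrist force passes 120 N, or if a joint passes its speed limit or range.

## Working session

There is one attempt and no reset: what is moved stays moved. The work goes in short steps, Python scripts to look and compute and a tool call to move; the robot and the scene stay as the last step left them, time stands still between calls to the robot, and variables do not carry over. Pictures are saved under pics/ and viewed, and the job is handed in when it is done.

Besides the shell and the picture viewer there is one more tool, called after "Request:" by a JSON object that holds its "method" and its "body", one argument or row to a line. carry_out: Moves the arm, as the interface text tells. Shifts and turns lie within -1 to 1; 1 stands for 0.06 m of shift or 8 degrees of turn. Its arguments: {"type":"object","properties":{"xyz":{"type":"array"},"dr":{"type":"array"},"gripper":{"type":"number"}},"required":["xyz","dr"]}

```bash
ls; mkdir -p pics; cat > h.py <<'E'
import numpy as np, cv2
from plant import get_obs, capture, close_job
def snap(n,tag):
    c=capture(n); cv2.imwrite(f'pics/{tag}.png',c['image']); 
    np.savez(f'pics/{tag}.npz',**{k:np.array(v) for k,v in c.items()}); return c
def load(tag):
    d=np.load(f'pics/{tag}.npz',allow_pickle=True); return {k:d[k] for k in d.files}
def ray(c,u,v):
    d=np.array([(u-c['cx'])/c['fx'],-(v-c['cy'])/c['fy'],-1.]); P=c['pose']
    d=P[:3,:3]@d; return P[:3,3],d/np.linalg.norm(d)
def onz(c,u,v,z):
    o,d=ray(c,u,v); return o+d*(z-o[2])/d[2]
def proj(c,p):
    P=c['pose']; q=P[:3,:3].T@(np.asarray(p)-P[:3,3]); return np.array([c['cx']+c['fx']*q[0]/-q[2], c['cy']-c['fy']*q[1]/-q[2]])
def tri(obs):
    A=np.zeros((3,3));b=np.zeros(3)
    for c,u,v in obs:
        o,d=ray(c,u,v);M=np.eye(3)-np.outer(d,d);A+=M;b+=M@o
    return np.linalg.solve(A,b)
E
python3 - <<'E'
from h import *
np.set_printoptions(precision=2,suppress=True)
for n in ['scene','side','wrist']:
    c=snap(n,n+'0'); print(n,{k:v for k,v in c.items() if k!='image'})
print(get_obs())
E
```

```text
pics
scene {'fx': 412.2329779565202, 'fy': 412.2329779565202, 'cx': 266.1629528811, 'cy': 188.43673075930263, 'pose': array([[   1.  ,   -0.05,    0.01,  627.42],
       [   0.05,    0.95,   -0.3 , -388.78],
       [   0.01,    0.3 ,    0.95, 1459.89],
       [   0.  ,    0.  ,    0.  ,    1.  ]])}
side {'fx': 360.28403573451936, 'fy': 360.28403573451936, 'cx': 254.97900569330378, 'cy': 190.46401767844515, 'pose': array([[ -1.  ,   0.03,  -0.06, 531.09],
       [ -0.07,  -0.67,   0.74, 736.95],
       [ -0.02,   0.74,   0.67, 779.67],
       [  0.  ,   0.  ,   0.  ,   1.  ]])}
wrist {'fx': 315.8290411858322, 'fy': 315.8290411858322, 'cx': 254.25601728877402, 'cy': 190.73882835663022, 'pose': array([[  1.  ,  -0.  ,   0.  , 525.26],
       [  0.  ,   0.96,   0.27,  75.04],
       [ -0.  ,  -0.27,   0.96, 384.63],
       [  0.  ,   0.  ,   0.  ,   1.  ]])}
{'time': 0.15, 'joint_positions': array([-0.15,  0.34,  1.52, -0.  ,  1.28, -0.15]), 'dq': array([ 0., -0., -0.,  0., -0., -0.]), 'tau': array([  0.  , -43.15, -24.44,   0.07,   0.05,  -0.  ]), 'tool_pos': array([524.73,   0.05, 248.22]), 'tcp_rot': array([-3.14, -0.  ,  1.57]), 'contact_force': array([-0.58, -0.84, -0.33]), 'moment': array([-0.03,  0.  ,  0.02]), 'grip_width': 91.99747334776453}
```

View pics/scene0.png

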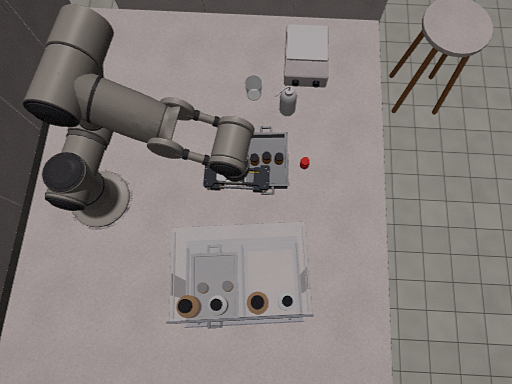

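View pics/side0.png

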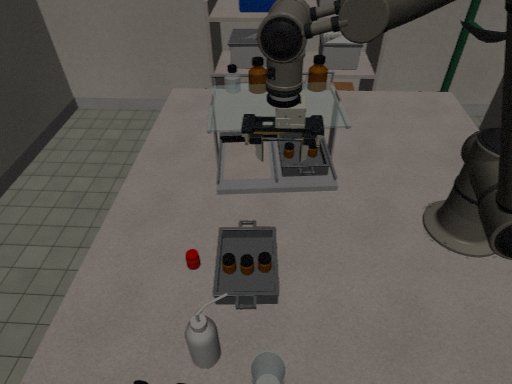

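View pics/wrist0.png

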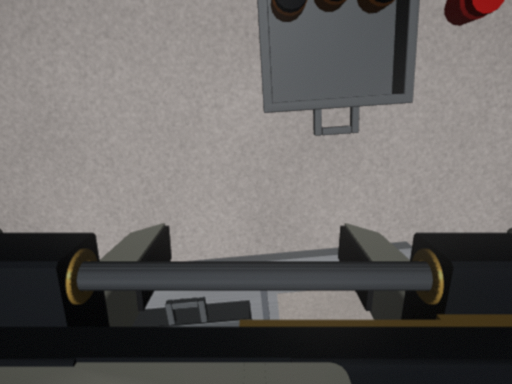

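```bash
python3 - <<'E'
from h import *
s=cv2.imread('pics/side0.png')
cv2.imwrite('pics/s_tray.png',cv2.resize(s[210:320,170:310],None,fx=5,fy=5,interpolation=cv2.INTER_CUBIC))
cv2.imwrite('pics/s_rack.png',cv2.resize(s[80:200,200:350],None,fx=5,fy=5,interpolation=cv2.INTER_CUBIC))
c=cv2.imread('pics/scene0.png')
cv2.imwrite('pics/c_rack.png',cv2.resize(c[215:335,160:320],None,fx=5,fy=5,interpolation=cv2.INTER_CUBIC))
cv2.imwrite('pics/c_tray.png',cv2.resize(c[70:200,195:325],None,fx=4.6,fy=4.6,interpolation=cv2.INTER_CUBIC))
E
```

```text
(no output)
```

View pics/s_tray.png

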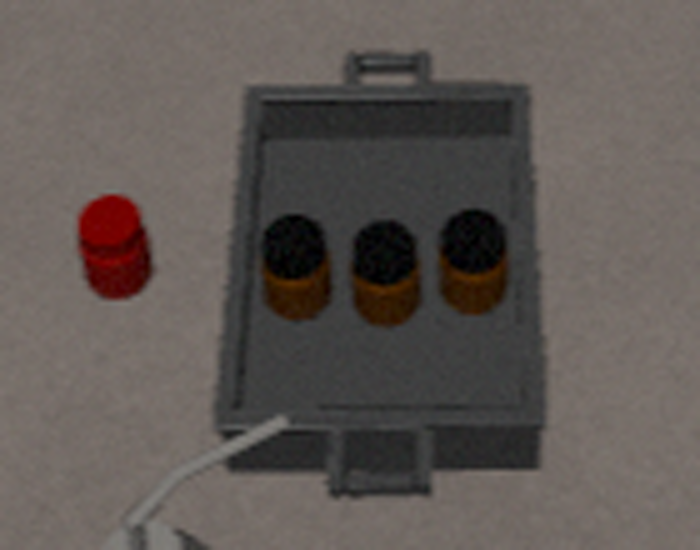

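View pics/s_rack.png

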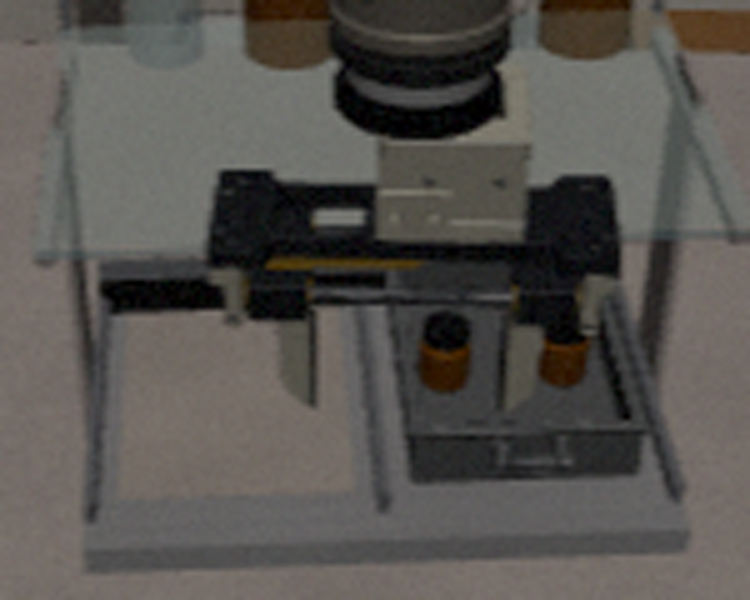

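View pics/c_rack.png

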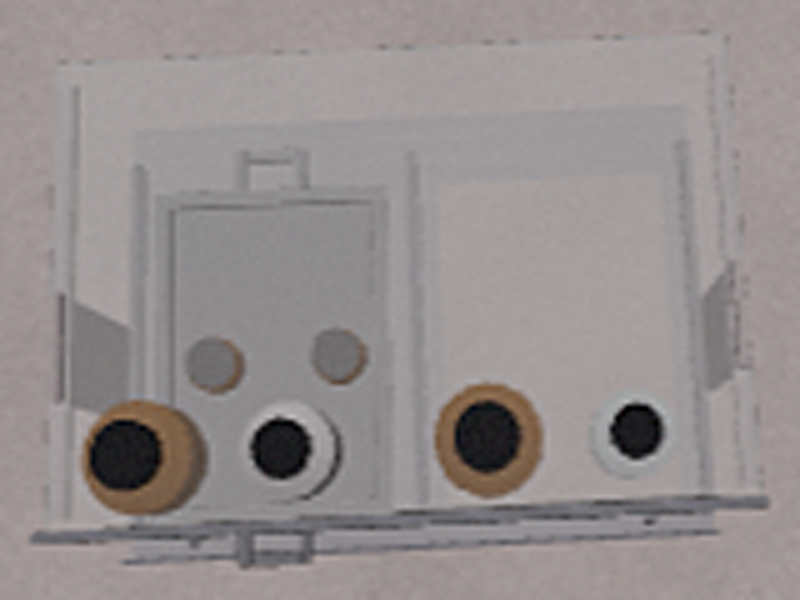

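View pics/c_tray.png

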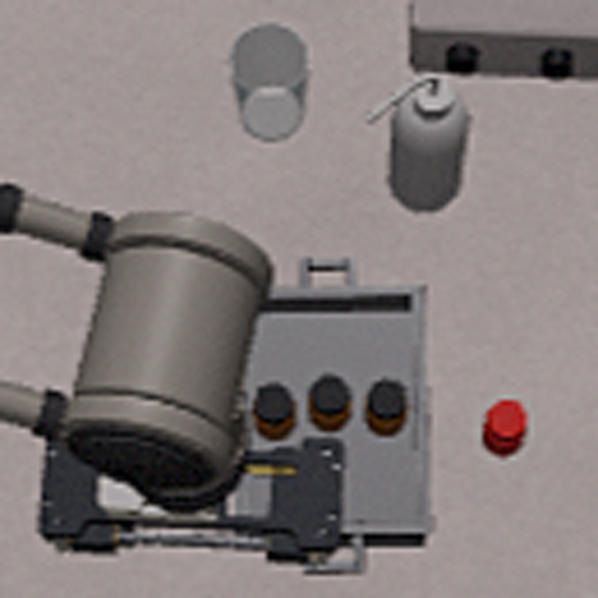

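```bash
python3 - <<'E'
from h import *
np.set_printoptions(precision=1,suppress=True)
S=load('side0');C=load('scene0');W=load('wrist0')
f=lambda o,k:(lambda U,V:((U+.5)/k-.5+o[0],(V+.5)/k-.5+o[1]))
st=f((170,210),5);sr=f((200,80),5);cr=f((160,215),5);ct=f((195,70),4.6)
print('step R(-x)',tri([(S,*sr(688,530)),(C,*cr(135,130))]),'L(+x)',tri([(S,*sr(88,548)),(C,*cr(685,107))]))
for z in (20,):
  print([onz(S,*sr(*p),z)for p in((688,530),(88,548))],[onz(C,*cr(*p),z)for p in((135,130),(685,107))])
print('shelf',tri([(S,*sr(38,258)),(C,*cr(728,35))]),tri([(S,*sr(748,235)),(C,*cr(58,62))]))
print('tray rim side', [onz(S,*st(*p),42) for p in((247,88),(527,88),(545,425),(217,425))])
print('tray back +x corner tri',tri([(S,*st(217,425)),(C,*ct(425,287))]))
print('front +x',tri([(S,*st(247,88)),(C,*ct(430,537)),(W,413,103)]),'front -x',tri([(S,*st(527,88)),(W,265,110)]))
print('lead outer corners', tri([(S,*st(350,54)),(W,358,133)]),tri([(S,*st(428,54)),(W,315,135)]), [onz(W,*p,38) for p in((358,133),(315,135))])
print('trail', [onz(S,*st(*p),38) for p in ((333,478),(430,478))],[onz(C,*ct(*p),38) for p in ((302,260),(355,260))])
print('liner C',[onz(C,*cr(*p),20) for p in((440,183),(668,173))],'S',[onz(S,*sr(*p),20) for p in((118,500),(357,492))])
for n,t,p in (('rails','S',None),): print([onz(S,*sr(*p),34) for p in((92,518),(383,508),(678,498))],[onz(C,*cr(*p),34) for p in((140,167),(410,152),(680,141))])
E
```

```text
step R(-x) [ 341.7 -141.    19.3] L(+x) [ 725.  -105.3   19.9]
[array([ 341.6, -140.2,   20. ]), array([ 721.7, -105.3,   20. ])] [array([ 342. , -141.1,   20. ]), array([ 728.3, -104.8,   20. ])]
shelf [ 733.9 -102.8  237.3] [ 336.1 -140.   238.3]
tray rim side [array([688.4,  75.2,  42. ]), array([534.4,  67.4,  42. ]), array([520.7, 276.5,  42. ]), array([672.7, 284.9,  42. ])]
tray back +x corner tri [676.  285.2  41.9]
front +x [690.6  72.4  39.2] front -x [535.3  65.8  40.3]
lead outer corners [636.1  41.9  37.5] [591.   39.3  36.3] [array([637.3,  41.6,  38. ]), array([590.8,  39.4,  38. ])]
trail [array([616.4, 306.7,  38. ]), array([572.3, 304.2,  38. ])] [array([577.2, 306.7,  38. ]), array([620.9, 309. ,  38. ])]
liner C [array([ 558.7, -167.4,   20. ]), array([ 717.7, -152.2,   20. ])] S [array([ 708.9, -153.1,   20. ]), array([ 553.1, -168.3,   20. ])]
[array([ 719.8, -118.3,   34. ]), array([ 535.7, -136.5,   34. ]), array([ 348.3, -154.9,   34. ])] [array([ 351.1, -169.1,   34. ]), array([ 537.2, -149.1,   34. ]), array([ 724.5, -131.7,   34. ])]
```

Request:
{"method": "carry_out", "body": {
  "xyz": [
    [0.4, 0.35, 0.4],
    [0.4, 0.35, 0.4],
    [0.4, 0.35, 0.4],
    [0.4, 0.35, 0.4],
    [0, 0, 0],
    [0, 0, 0],
    [0, 0, 0],
    [0, 0, 0]
  ],
  "dr": [
    [0, 0, 0],
    [0, 0, 0],
    [0, 0, 0],
    [0, 0, 0],
    [0, 0, -0.45],
    [0, -0.9, 0],
    [0, -0.9, 0],
    [0, -0.9, 0]
  ],
  "gripper": 1
}}

```text
time: 1.15
tool_pos: [609.1, 96.0, 152.8]
tcp_rot: [3.141, 0.381, 1.633]
contact_force: [-1.1, 0.4, -0.4]
grip_width: 91.8
```

Request:
{"method": "carry_out", "body": {
  "xyz": [
    [0, 0, 0]
  ],
  "dr": [
    [0, -0.8, 0]
  ]
}}

```text
time: 1.27
tool_pos: [609.0, 96.3, 152.6]
tcp_rot: [3.141, 0.492, 1.634]
contact_force: [-0.7, 0.8, -1.0]
grip_width: 92.0
```

Request:
{"method": "carry_out", "body": {
  "xyz": [
    [0, 0, 0]
  ],
  "dr": [
    [0, 0, 0]
  ]
}}

```text
time: 1.4
tool_pos: [608.3, 97.6, 151.3]
tcp_rot: [-3.139, 0.488, 1.638]
contact_force: [0.6, 0.4, 0.3]
grip_width: 92.1
```

```bash
cat >> h.py <<'E'
from scipy.spatial.transform import Rotation as Ro
def st():
    o=get_obs(); R=Ro.from_euler('xyz',o['tcp_rot']).as_matrix(); return o,np.array(o['tool_pos']),R
def units(target,R,p):  # world shift in tool units
    return R.T@(np.asarray(target)-p)/60
def want(yaw,tilt): # tool axes
    return Ro.from_euler('z',yaw,degrees=True).as_matrix()@np.array([[0,1,0],[1,0,0],[0,0,-1.]])@Ro.from_euler('y',-tilt,degrees=True).as_matrix()
def drot(R,Rt): return np.degrees(Ro.from_matrix(R.T@Rt).as_rotvec())/8
np.set_printoptions(precision=3,suppress=True)
E
python3 - <<'E'
from h import *
o,p,R=st(); print(o); print(R)
Rt=want(3.6,28); print(drot(R,Rt)); t=np.array([613.2,48.5,33])-3*Rt[:,2]; print(t,units(t,R,p))
snap('wrist','w1');snap('side','s1')
E
```

```text
{'time': 1.4, 'joint_positions': array([ 0.256,  0.677,  1.336, -0.503,  1.27 ,  0.376]), 'dq': array([-0.043, -0.026, -0.004,  0.041, -0.016, -0.039]), 'tau': array([  1.104, -56.778, -22.315,  -2.388,   0.998,   0.453]), 'tool_pos': array([608.35 ,  97.622, 151.258]), 'tcp_rot': array([-3.139,  0.488,  1.638]), 'contact_force': array([0.642, 0.353, 0.259]), 'moment': array([ 0.301, -0.001, -0.058]), 'grip_width': 92.0732314356687}
[[-0.059  0.998  0.028]
 [ 0.881  0.066 -0.468]
 [-0.469 -0.003 -0.883]]
[-0.008 -0.003  0.027]
[613.112  49.906  35.649] [0.198 0.032 2.076]
```

View pics/w1.png

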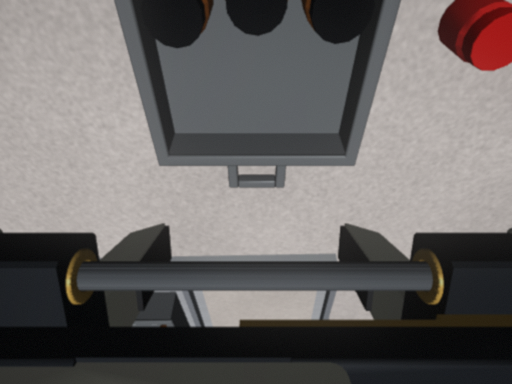

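View pics/s1.png

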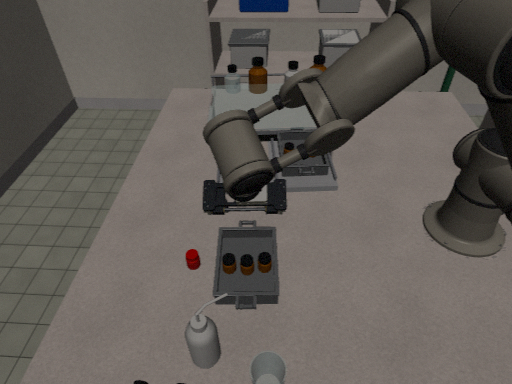

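```bash
python3 - <<'E'
from h import *
W=load('w1');W0=load('wrist0')
print([onz(W,*p,38) for p in((229,188),(285,188),(160,165),(356,165))])
print(tri([(W,229,188),(W0,315,135)]),tri([(W,285,188),(W0,358,133)]),tri([(W,160,165),(W0,265,111)]))
E
```

```text
[array([590.591,  38.252,  38.   ]), array([639.04 ,  41.597,  38.   ]), array([534.409,  60.12 ,  38.   ]), array([692.974,  71.012,  38.   ])]
[590.601  39.56   39.346] [638.329  41.429  37.431] [536.149  64.805  43.52 ]
```

Request:
{"method": "carry_out", "body": {
  "xyz": [
    [0.2, 0.04, 0.28],
    [0, 0, 0.4],
    [0, 0, 0.4],
    [0, 0, 0.4],
    [0, 0, 0.3],
    [0, 0, 0.2],
    [0, 0, 0.1],
    [0, 0, 0]
  ],
  "dr": [
    [0, 0, 0],
    [0, 0, 0],
    [0, 0, 0],
    [0, 0, 0],
    [0, 0, 0],
    [0, 0, 0],
    [0, 0, 0],
    [0, 0, 0]
  ]
}}

```text
time: 2.5
tool_pos: [614.5, 48.3, 36.9]
tcp_rot: [3.141, 0.489, 1.633]
contact_force: [-0.4, 0.7, -0.6]
grip_width: 92.0
```

```bash
python3 - <<'E'
from h import *
o,p,R=st(); print(p,o['contact_force'],p+3*R[:,2])
snap('wrist','w2');snap('side','s2')
s=cv2.imread('pics/s2.png');cv2.imwrite('pics/s2c.png',cv2.resize(s[150:320,170:310],None,fx=4,fy=3.5))
E
```

```text
[614.542  48.266  36.906] [-0.446  0.682 -0.556] [614.631  46.861  34.257]
```

View pics/w2.png

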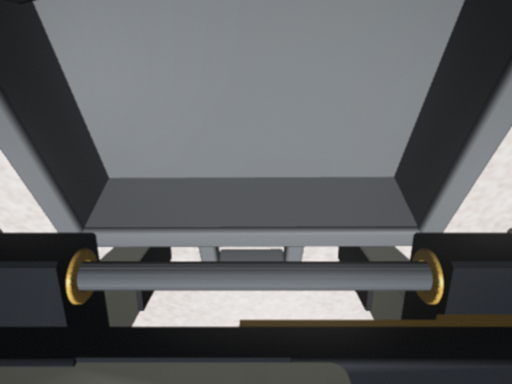

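View pics/s2c.png

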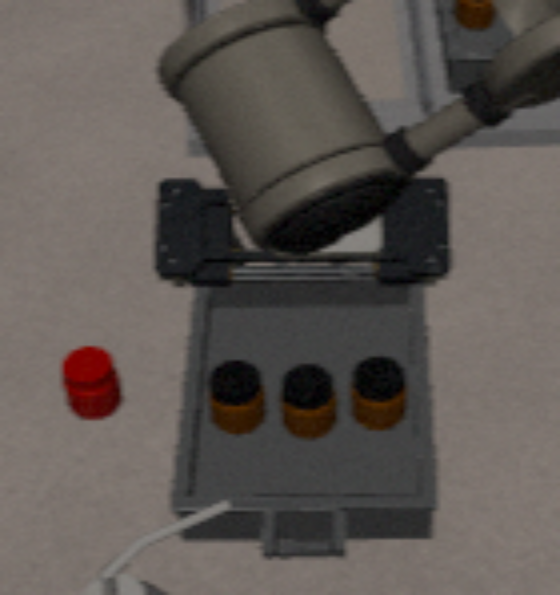

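Request:
{"method": "carry_out", "body": {
  "xyz": [
    [0, 0, 0],
    [0, 0, 0],
    [0, 0, 0],
    [0, 0, 0],
    [0, 0, 0],
    [0, 0, 0]
  ],
  "dr": [
    [0, 0, 0],
    [0, 0, 0],
    [0, 0, 0],
    [0, 0, 0],
    [0, 0, 0],
    [0, 0, 0]
  ],
  "gripper": -1
}}

```text
time: 3.35
tool_pos: [614.3, 48.2, 36.9]
tcp_rot: [-3.141, 0.489, 1.634]
contact_force: [-0.6, -0.1, 1.0]
grip_width: 47.6
```

```bash
cat >> h.py <<'E'
YAW=5.35; e=np.array([np.cos(np.radians(YAW)),np.sin(np.radians(YAW)),0]); n=np.array([-e[1],e[0],0]); S0=np.array([535,-122.9,0])
def rk(p): d=np.asarray(p)-S0; return np.array([d@e,d@n,d[2]])
def wd(q): return S0+q[0]*e+q[1]*n+np.array([0,0,q[2]])
def rep(Rt=None,tgt=None):
    o,p,R=st(); g=p+3*R[:,2]; print('t',o['time'],'tcp',p,'grasp rack',rk(g),'F',o['contact_force'],'w',o['grip_width'])
    Rt=R if Rt is None else Rt
    print('drot units',drot(R,Rt))
    if tgt is not None:
        t=wd(tgt)-3*Rt[:,2]; print('shift tool units (current axes)',units(t,R,p),'(target axes)',units(t,Rt,p))
E
python3 - <<'E'
from h import *
rep(want(5.35,28),[95,40,34.3])
E
```

```text
t 3.35 tcp [614.265  48.208  36.93 ] grasp rack [ 94.829 161.563  34.281] F [-0.556 -0.105  1.005] w 47.585702450699024
drot units [-0.105  0.001 -0.192]
shift tool units (current axes) [-1.788  0.064  0.951] (target axes) [-1.789  0.002  0.951]
```

Request:
{"method": "carry_out", "body": {
  "xyz": [
    [-0.054, 0, 0.029],
    [-0.09, 0, 0.048],
    [-0.107, 0, 0.057],
    [-0.125, 0, 0.066],
    [-0.125, 0, 0.066],
    [-0.125, 0, 0.066],
    [-0.134, 0, 0.071],
    [-0.134, 0, 0.071]
  ],
  "dr": [
    [-0.01, 0, -0.02],
    [-0.01, 0, -0.02],
    [-0.01, 0, -0.02],
    [-0.01, 0, -0.03],
    [-0.01, 0, -0.03],
    [-0.02, 0, -0.03],
    [-0.02, 0, -0.03],
    [-0.015, 0, -0.01]
  ]
}}

```text
time: 4.35
tool_pos: [619.0, -13.0, 36.9]
tcp_rot: [3.141, 0.489, 1.664]
contact_force: [-0.4, 3.2, 0.1]
grip_width: 47.5
```

```bash
python3 - <<'E'
from h import *
rep(want(5.35,28),[95,40,34.3])
E
```

```text
t 4.35 tcp [619.042 -12.974  36.927] grasp rack [ 93.926 100.203  34.279] F [-0.434  3.165  0.09 ] w 47.53888655331694
drot units [ 0.001  0.001 -0.001]
shift tool units (current axes) [-0.886  0.018  0.471] (target axes) [-0.886  0.018  0.471]
```

Request:
{"method": "carry_out", "body": {
  "xyz": [
    [-0.134, 0.003, 0.071],
    [-0.134, 0.003, 0.071],
    [-0.134, 0.003, 0.071],
    [-0.12, 0.003, 0.064],
    [-0.12, 0.003, 0.064],
    [-0.11, 0.003, 0.058],
    [-0.08, 0, 0.043],
    [-0.054, 0, 0.029]
  ],
  "dr": [
    [0, 0, 0],
    [0, 0, 0],
    [0, 0, 0],
    [0, 0, 0],
    [0, 0, 0],
    [0, 0, 0],
    [0, 0, 0],
    [0, 0, 0]
  ]
}}

```text
time: 5.35
tool_pos: [625.8, -72.5, 36.9]
tcp_rot: [3.141, 0.489, 1.664]
contact_force: [-0.4, 2.2, -0.9]
grip_width: 47.7
```

```bash
python3 - <<'E'
from h import *
rep(want(5.35,36),[95,39,63])
rep(want(5.35,28),[95,39,63])
snap('scene','c3');snap('side','s3')
s=cv2.imread('pics/s3.png');cv2.imwrite('pics/s3c.png',cv2.resize(s[100:300,170:350],None,fx=3,fy=3))
E
```

```text
t 5.35 tcp [625.751 -72.462  36.939] grasp rack [95.059 40.349 34.29 ] F [-0.394  2.158 -0.904] w 47.697434432344245
drot units [ 0.001 -1.    -0.004]
shift tool units (current axes) [-0.238 -0.001 -0.411] (target axes) [-0.292 -0.001 -0.374]
t 5.35 tcp [625.751 -72.462  36.939] grasp rack [95.059 40.349 34.29 ] F [-0.394  2.158 -0.904] w 47.697434432344245
drot units [ 0.001 -0.    -0.004]
shift tool units (current axes) [-0.244 -0.001 -0.412] (target axes) [-0.244 -0.001 -0.412]
```

View pics/s3c.png

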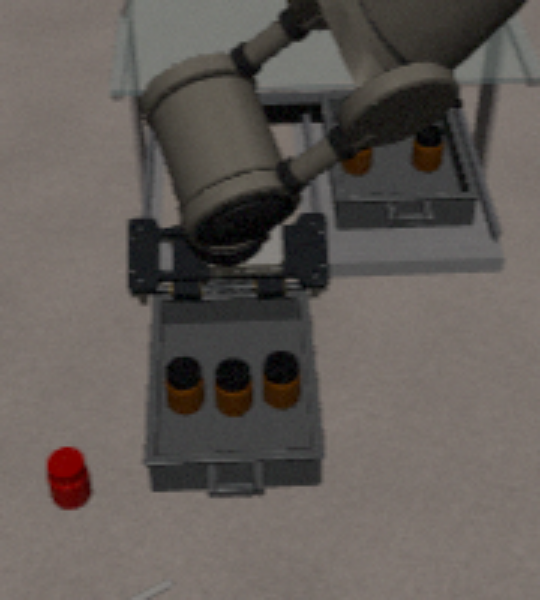

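View pics/c3.png

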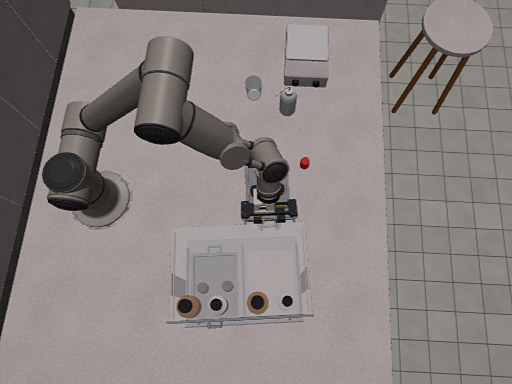

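Request:
{"method": "carry_out", "body": {
  "xyz": [
    [-0.033, 0, -0.049],
    [-0.033, 0, -0.049],
    [-0.033, 0, -0.049],
    [-0.033, 0, -0.049],
    [-0.033, 0, -0.049],
    [-0.033, 0, -0.049],
    [-0.033, 0, -0.049],
    [-0.033, 0, -0.049]
  ],
  "dr": [
    [0, -0.125, 0],
    [0, -0.125, 0],
    [0, -0.125, 0],
    [0, -0.125, 0],
    [0, -0.125, 0],
    [0, -0.125, 0],
    [0, -0.125, 0],
    [0, -0.125, 0]
  ]
}}

```text
time: 6.45
tool_pos: [626.0, -73.3, 65.6]
tcp_rot: [3.141, 0.629, 1.663]
contact_force: [-0.1, 1.5, -1.8]
grip_width: 47.6
```

```bash
python3 - <<'E'
from h import *
rep(want(5.35,36),[95,-40,63])
snap('side','s4')
s=cv2.imread('pics/s4.png');cv2.imwrite('pics/s4c.png',cv2.resize(s[100:300,170:350],None,fx=3,fy=3))
E
```

```text
t 6.45 tcp [625.981 -73.252  65.56 ] grasp rack [95.216 39.183 63.135] F [-0.061  1.521 -1.8  ] w 47.574525404437956
drot units [ 0.004  0.008 -0.004]
shift tool units (current axes) [-1.066 -0.003  0.779] (target axes) [-1.066 -0.004  0.778]
```

View pics/s4c.png

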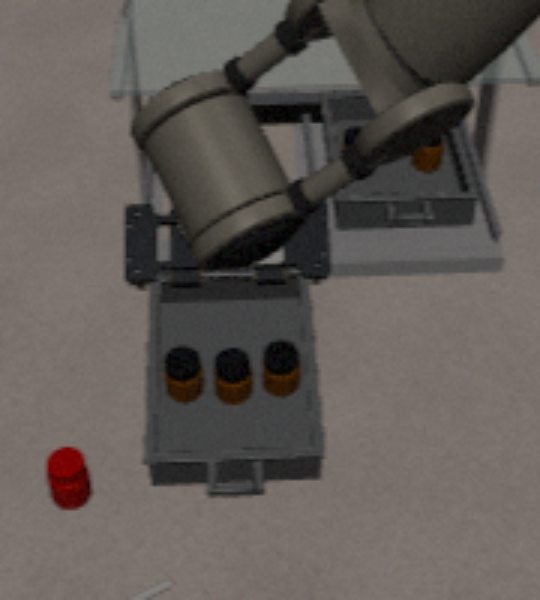

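Request:
{"method": "carry_out", "body": {
  "xyz": [
    [-0.06, 0, 0.044],
    [-0.09, 0, 0.066],
    [-0.09, 0, 0.066],
    [-0.09, 0, 0.066],
    [-0.09, 0, 0.066],
    [-0.09, 0, 0.066],
    [-0.08, 0, 0.058],
    [-0.06, 0, 0.044]
  ],
  "dr": [
    [0, 0, 0],
    [0, 0, 0],
    [0, 0, 0],
    [0, 0, 0],
    [0, 0, 0],
    [0, 0, 0],
    [0, 0, 0],
    [0, 0, 0]
  ]
}}

```text
time: 7.5
tool_pos: [630.4, -121.9, 65.1]
tcp_rot: [3.141, 0.628, 1.663]
contact_force: [0.3, 1.0, -3.0]
grip_width: 47.1
```

```bash
python3 - <<'E'
from h import *
rep(want(5.35,36),[95,-40,63])
snap('side','s5'); snap('wrist','w5')
s=cv2.imread('pics/s5.png');cv2.imwrite('pics/s5c.png',cv2.resize(s[80:280,170:350],None,fx=3,fy=3))
E
```

```text
t 7.5 tcp [ 630.39  -121.865   65.115] grasp rack [95.071 -9.627 62.688] F [ 0.283  0.99  -2.969] w 47.11569089096907
drot units [ 0.001 -0.    -0.005]
shift tool units (current axes) [-0.413 -0.001  0.293] (target axes) [-0.413 -0.001  0.293]
```

View pics/s5c.png

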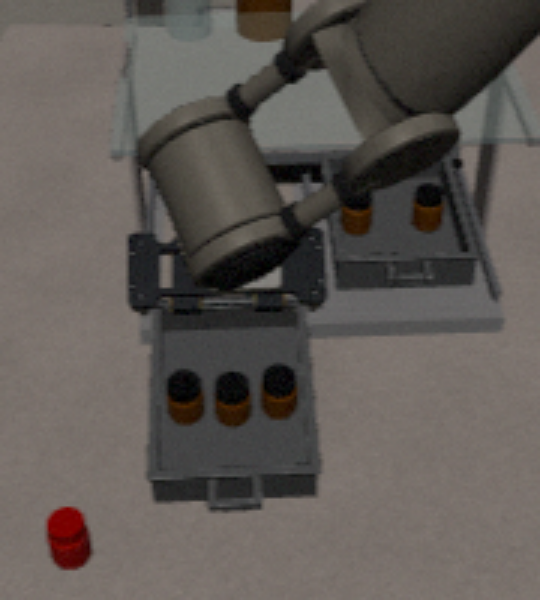

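View pics/w5.png

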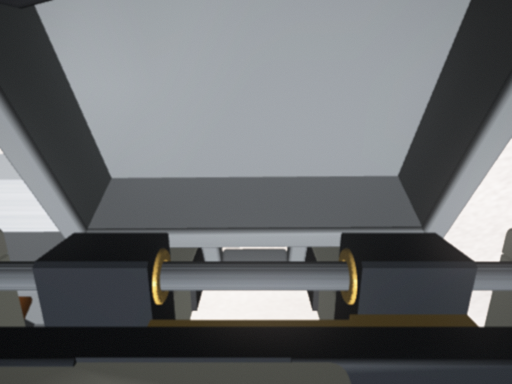

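Request:
{"method": "carry_out", "body": {
  "xyz": [
    [-0.06, 0, 0.044],
    [-0.07, 0, 0.05],
    [-0.07, 0, 0.05],
    [-0.07, 0, 0.05],
    [-0.06, 0, 0.044],
    [-0.04, 0, 0.03]
  ],
  "dr": [
    [0, 0, 0],
    [0, 0, 0],
    [0, 0, 0],
    [0, 0, 0],
    [0, 0, 0],
    [0, 0, 0]
  ]
}}

```text
time: 8.35
tool_pos: [632.9, -149.1, 65.2]
tcp_rot: [3.141, 0.628, 1.663]
contact_force: [-0.5, 1.6, -2.3]
grip_width: 47.7
```

```bash
python3 - <<'E'
from h import *
rep(want(5.35,36),[95,-45,63])
snap('side','s6'); snap('scene','c6')
s=cv2.imread('pics/s6.png');a=cv2.resize(s[80:280,170:350],None,fx=2.2,fy=3)
s=cv2.imread('pics/c6.png');b=cv2.resize(s[120:320,150:330],None,fx=2.2,fy=3)
cv2.imwrite('pics/6.png',np.hstack([a,b]))
E
```

```text
t 8.35 tcp [ 632.946 -149.096   65.168] grasp rack [ 95.077 -36.978  62.741] F [-0.529  1.575 -2.314] w 47.67526518311108
drot units [ 0.002 -0.    -0.005]
shift tool units (current axes) [-0.111 -0.001  0.075] (target axes) [-0.111 -0.001  0.075]
```

View pics/6.png

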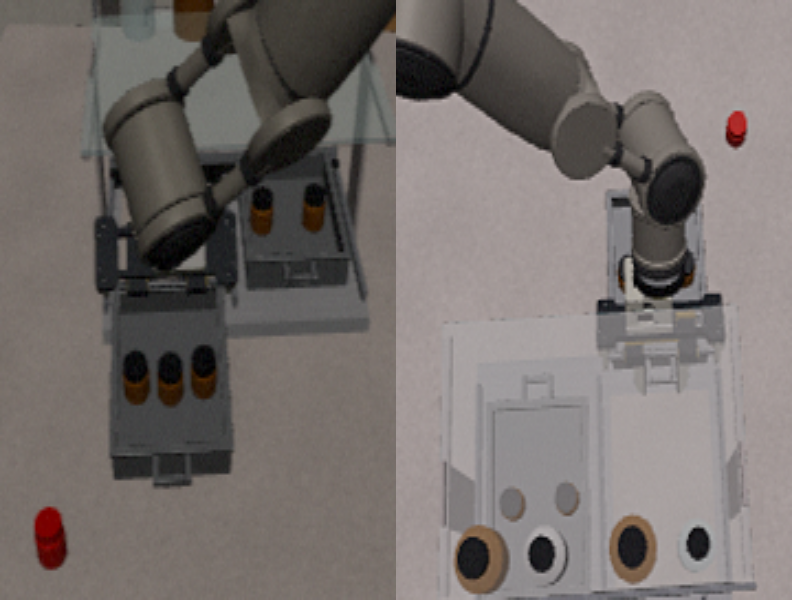

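Request:
{"method": "carry_out", "body": {
  "xyz": [
    [-0.05, 0, 0.036],
    [-0.06, 0, 0.044],
    [-0.06, 0, 0.044],
    [-0.04, 0, 0.03],
    [0.007, 0, 0.01],
    [0.009, 0, 0.012],
    [0.009, 0, 0.012],
    [0, 0, 0]
  ],
  "dr": [
    [0, 0, 0],
    [0, 0, 0],
    [0, 0, 0],
    [0, 0, 0],
    [0, 0, 0],
    [0, 0, 0],
    [0, 0, 0],
    [0, 0, 0]
  ]
}}

```text
time: 9.45
tool_pos: [634.5, -164.6, 62.9]
tcp_rot: [3.141, 0.629, 1.663]
contact_force: [0.1, -3.1, 1.5]
grip_width: 47.8
```

```bash
python3 - <<'E'
from h import *
rep(want(5.35,36),[95,-50,59.5])
E
```

```text
t 9.45 tcp [ 634.541 -164.564   62.938] grasp rack [ 95.224 -52.529  60.512] F [ 0.135 -3.054  1.51 ] w 47.75021138311164
drot units [ 0.004  0.005 -0.005]
shift tool units (current axes) [ 0.044 -0.004 -0.011] (target axes) [ 0.044 -0.004 -0.011]
```

Request:
{"method": "carry_out", "body": {
  "xyz": [
    [0, 0, 0],
    [0, 0, 0],
    [0, 0, 0],
    [0, 0, 0],
    [0, 0, 0]
  ],
  "dr": [
    [0, 0, 0],
    [0, 0, 0],
    [0, 0, 0],
    [0, 0, 0],
    [0, 0, 0]
  ],
  "gripper": 1
}}

```text
time: 10.07
tool_pos: [634.4, -164.2, 62.5]
tcp_rot: [3.141, 0.628, 1.664]
contact_force: [0.1, 0.1, 0.5]
grip_width: 90.4
```

```bash
python3 - <<'E'
from h import *
rep()
snap('side','s7')
s=cv2.imread('pics/s7.png');cv2.imwrite('pics/s7c.png',cv2.resize(s[80:280,170:350],None,fx=3,fy=3))
E
```

```text
t 10.075 tcp [ 634.406 -164.199   62.538] grasp rack [ 95.124 -52.151  60.111] F [0.062 0.111 0.548] w 90.39324245003297
drot units [0. 0. 0.]
```

View pics/s7c.png

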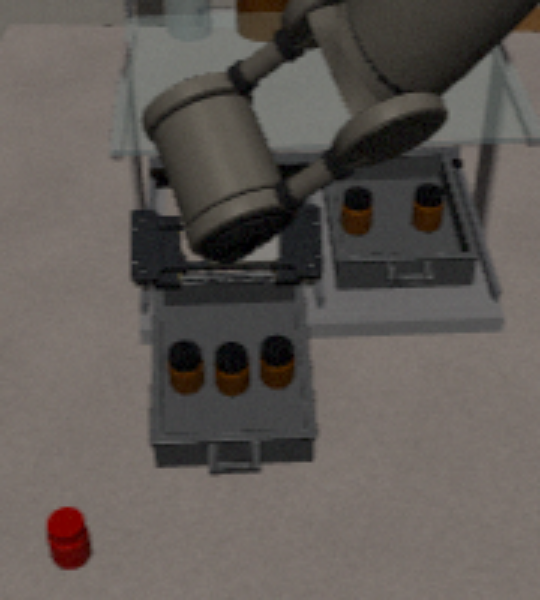

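Request:
{"method": "carry_out", "body": {
  "xyz": [
    [0, 0, -0.15],
    [0, 0, -0.3],
    [0, 0, -0.4],
    [0, 0, -0.5],
    [0, 0, -0.5],
    [0, 0, -0.3],
    [0, 0, -0.1],
    [0, 0, 0]
  ],
  "dr": [
    [0, 0, 0],
    [0, 0, 0],
    [0, 0, 0],
    [0, 0, 0],
    [0, 0, 0],
    [0, 0, 0],
    [0, 0, 0],
    [0, 0, 0]
  ]
}}

```text
time: 11.12
tool_pos: [626.9, -85.2, 171.7]
tcp_rot: [3.141, 0.628, 1.664]
contact_force: [-0.5, -0.5, -0.7]
grip_width: 91.8
```

```bash
python3 - <<'E'
from h import *
Rt=want(5.35,30)
pre=np.array([95,200.3,31])+100*np.array([0,np.sin(np.radians(30)),np.cos(np.radians(30))])
print(pre); rep(Rt,pre)
snap('side','s8'); snap('scene','c8')
s=cv2.imread('pics/s8.png');cv2.imwrite('pics/s8c.png',cv2.resize(s[110:270,190:330],None,fx=5,fy=3.7,interpolation=cv2.INTER_CUBIC))
E
```

```text
[ 95.    250.3   117.603]
t 11.125 tcp [626.854 -85.222 171.682] grasp rack [ 94.968  27.186 169.255] F [-0.526 -0.503 -0.676] w 91.8497787077968
drot units [ 0.002  0.75  -0.002]
shift tool units (current axes) [ 3.509 -0.    -1.489] (target axes) [ 3.646  0.001 -1.114]
```

View pics/s8c.png

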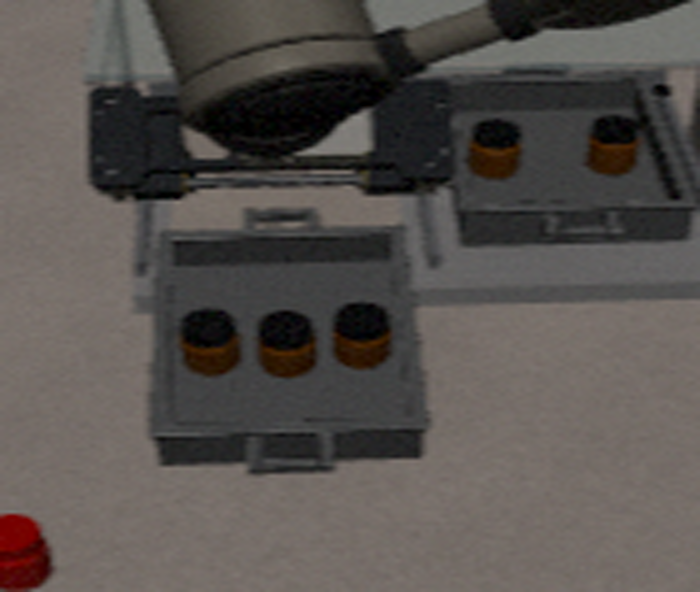

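View pics/c8.png

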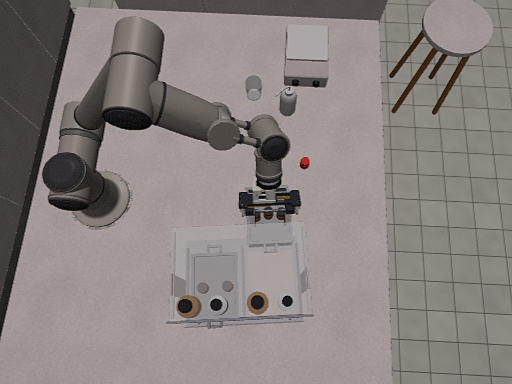

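```bash
python3 - <<'E'
from h import *
S=load('s8')
f=lambda U,V:((U+.5)/5-.5+190,(V+.5)/3.7-.5+110)
for p,z in (((250,461),35),((332,458),35),((152,432),42),((426,426),42),((160,233),64),((411,228),64)): print(rk(onz(S,*f(*p),z)))
E
```

```text
[114.622 204.782  35.   ]
[ 69.86  203.761  35.   ]
[168.594 180.055  42.   ]
[ 17.069 180.538  42.   ]
[171.267 -28.411  64.   ]
[ 12.939 -27.423  64.   ]
```

Request:
{"method": "carry_out", "body": {
  "xyz": [
    [0.3, 0, -0.12],
    [0.5, 0, -0.21],
    [0.6, 0, -0.26],
    [0.6, 0, -0.26],
    [0.6, 0, -0.26],
    [0.5, 0, -0.21],
    [0.38, 0, -0.17],
    [0, 0, 0]
  ],
  "dr": [
    [0, 0, 0],
    [0, 0, 0],
    [0, 0, 0],
    [0, 0, 0],
    [0, 0, 0],
    [0, 0, 0],
    [0, 0.4, 0],
    [0, 0.35, 0]
  ]
}}

```text
time: 12.22
tool_pos: [605.3, 138.2, 119.5]
tcp_rot: [-3.14, 0.522, 1.668]
contact_force: [1.0, -0.6, -0.4]
grip_width: 92.1
```

Request:
{"method": "carry_out", "body": {
  "xyz": [
    [0, 0, 0]
  ],
  "dr": [
    [0, 0, 0]
  ]
}}

```text
time: 12.35
tool_pos: [606.1, 135.6, 121.0]
tcp_rot: [3.141, 0.524, 1.664]
contact_force: [0.1, -0.2, 1.6]
grip_width: 92.1
```

```bash
python3 - <<'E'
from h import *
Rt=want(5.35,30); rep(Rt,[95,199,31])
snap('wrist','w9')
E
```

```text
t 12.35 tcp [606.052 135.611 120.962] grasp rack [ 94.846 249.259 118.365] F [ 0.06  -0.165  1.642] w 92.13487426713735
drot units [-0.001  0.003 -0.003]
shift tool units (current axes) [0.003 0.003 1.68 ] (target axes) [0.003 0.003 1.68 ]
```

View pics/w9.png

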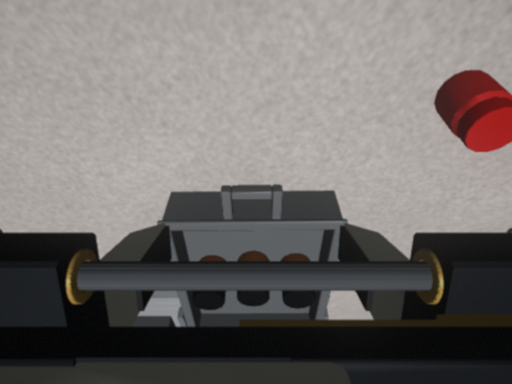

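```bash
python3 - <<'E'
from h import *
W=load('w9'); S=load('s8')
f=lambda U,V:((U+.5)/5-.5+190,(V+.5)/3.7-.5+110)
print([rk(onz(W,*p,35)) for p in((222,186),(282,186))])
print(rk(tri([(W,222,186),(S,*f(332,460))])),rk(tri([(W,282,186),(S,*f(250,463))])))
E
```

```text
[array([ 71.295, 216.326,  35.   ]), array([116.244, 216.338,  35.   ])]
[ 67.979 179.906   1.94 ] [118.892 175.038  -3.862]
```

```bash
python3 - <<'E'
from h import *
W=load('w9'); S=load('s8')
w=cv2.imread('pics/w9.png'); cv2.imwrite('pics/w9c.png',cv2.resize(w[175:235,150:360],None,fx=3.8,fy=8,interpolation=cv2.INTER_CUBIC))
s=cv2.imread('pics/s8.png'); cv2.imwrite('pics/s8d.png',cv2.resize(s[215:245,215:280],None,fx=12,fy=16,interpolation=cv2.INTER_CUBIC))
for z in (26,30,36): print(z,rk(onz(W,252,186,z)))
print(rk(W['pose'][:3,3]))
E
```

```text
26 [ 93.683 207.313  26.   ]
30 [ 93.721 211.321  30.   ]
36 [ 93.778 217.334  36.   ]
[ 95.372 383.829 202.146]
```

View pics/w9c.png

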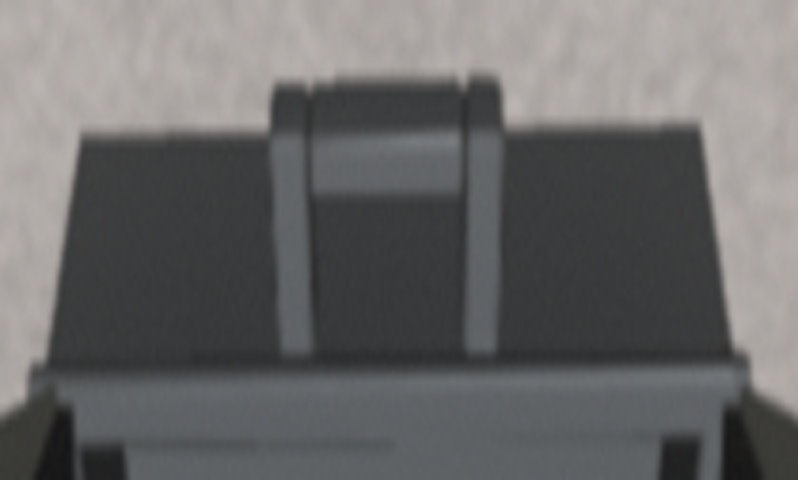

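View pics/s8d.png

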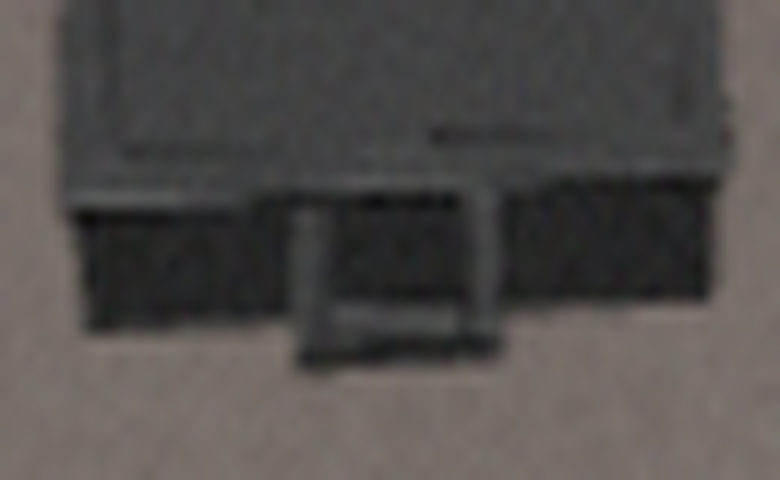

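Request:
{"method": "carry_out", "body": {
  "xyz": [
    [0, -0.01, 0.3],
    [0, 0, 0.4],
    [0, 0, 0.35],
    [0, 0, 0.3],
    [0, 0, 0.2],
    [0, 0, 0.12],
    [0, 0, 0],
    [0, 0, 0]
  ],
  "dr": [
    [0, 0, 0],
    [0, 0, 0],
    [0, 0, 0],
    [0, 0, 0],
    [0, 0, 0],
    [0, 0, 0],
    [0, 0, 0],
    [0, 0, 0]
  ]
}}

```text
time: 13.4
tool_pos: [610.9, 85.6, 35.2]
tcp_rot: [3.14, 0.523, 1.663]
contact_force: [-0.3, 0.9, -0.1]
grip_width: 91.9
```

```bash
python3 - <<'E'
from h import *
Rt=want(5.35,30); rep(Rt,[95,199,31])
snap('wrist','w10')
E
```

```text
t 13.4 tcp [610.873  85.638  35.184] grasp rack [ 94.991 199.055  32.586] F [-0.263  0.862 -0.078] w 91.91903274520926
drot units [ 0.011 -0.001 -0.005]
shift tool units (current axes) [0.012 0.    0.023] (target axes) [0.012 0.    0.023]
```

View pics/w10.png

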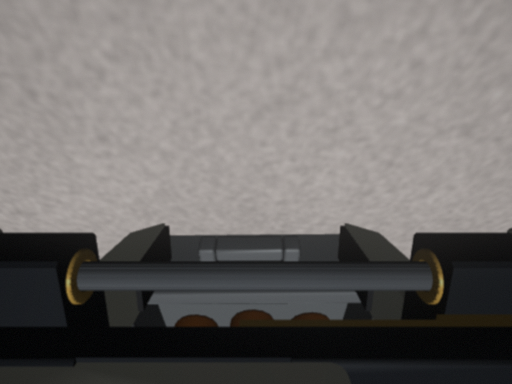

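Request:
{"method": "carry_out", "body": {
  "xyz": [
    [0, 0, 0.02],
    [0, 0, 0],
    [0, 0, 0],
    [0, 0, 0],
    [0, 0, 0],
    [0, 0, 0]
  ],
  "dr": [
    [0, 0, 0],
    [0, 0, 0],
    [0, 0, 0],
    [0, 0, 0],
    [0, 0, 0],
    [0, 0, 0]
  ],
  "gripper": -1
}}

```text
time: 14.2
tool_pos: [610.4, 84.7, 33.5]
tcp_rot: [3.141, 0.524, 1.664]
contact_force: [-2.1, 1.1, 0.6]
grip_width: 47.7
```

```bash
python3 - <<'E'
from h import *
Rt=want(5.35,30); rep(Rt,[95,197,54.5])
E
```

```text
t 14.2 tcp [610.351  84.729  33.525] grasp rack [ 94.381 198.199  30.927] F [-2.081  1.1    0.592] w 47.67942448180433
drot units [-0.    -0.    -0.003]
shift tool units (current axes) [-0.214  0.01  -0.33 ] (target axes) [-0.214  0.01  -0.33 ]
```

Request:
{"method": "carry_out", "body": {
  "xyz": [
    [-0.026, 0, -0.041],
    [-0.027, 0, -0.041],
    [-0.027, 0, -0.041],
    [-0.027, 0, -0.041],
    [-0.027, 0, -0.041],
    [-0.027, 0, -0.041],
    [-0.027, 0, -0.041],
    [-0.026, 0, -0.041]
  ],
  "dr": [
    [0, 0, 0],
    [0, 0, 0],
    [0, 0, 0],
    [0, 0, 0],
    [0, 0, 0],
    [0, 0, 0],
    [0, 0, 0],
    [0, 0, 0]
  ]
}}

```text
time: 15.2
tool_pos: [610.7, 83.4, 57.2]
tcp_rot: [3.141, 0.524, 1.664]
contact_force: [0.5, -1.1, -3.3]
grip_width: 47.9
```

```bash
python3 - <<'E'
from h import *
Rt=want(5.35,30); rep(Rt,[95,120,54.5])
snap('side','s11')
s=cv2.imread('pics/s11.png');cv2.imwrite('pics/s11c.png',cv2.resize(s[80:280,170:350],None,fx=3,fy=3))
E
```

```text
t 15.2 tcp [610.665  83.421  57.185] grasp rack [ 94.573 196.867  54.587] F [ 0.521 -1.141 -3.307] w 47.921636329160904
drot units [ 0.003 -0.    -0.004]
shift tool units (current axes) [-1.109  0.007  0.642] (target axes) [-1.109  0.007  0.642]
```

View pics/s11c.png

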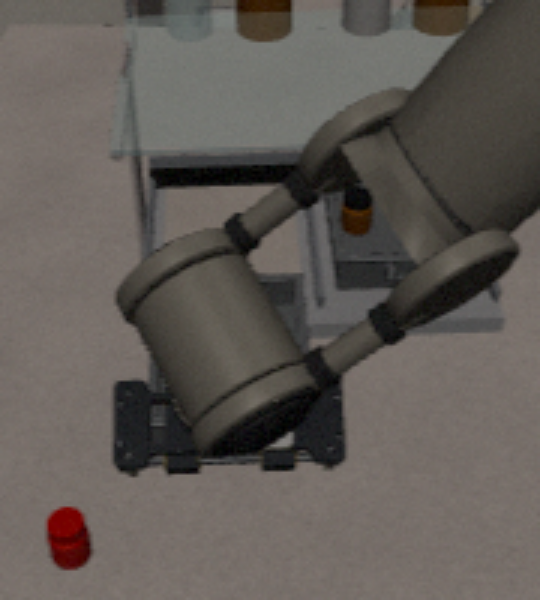

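Request:
{"method": "carry_out", "body": {
  "xyz": [
    [-0.06, 0.001, 0.035],
    [-0.1, 0.001, 0.058],
    [-0.13, 0.001, 0.075],
    [-0.13, 0.001, 0.075],
    [-0.13, 0.001, 0.075],
    [-0.13, 0.001, 0.075],
    [-0.13, 0.001, 0.075],
    [-0.13, 0, 0.075]
  ],
  "dr": [
    [0, 0, 0],
    [0, 0, 0],
    [0, 0, 0],
    [0, 0, 0],
    [0, 0, 0],
    [0, 0, 0],
    [0, 0, 0],
    [0, 0, 0]
  ]
}}

```text
time: 16.25
tool_pos: [617.2, 18.0, 57.0]
tcp_rot: [3.141, 0.524, 1.664]
contact_force: [0.5, 0.8, -4.0]
grip_width: 47.5
```

Request:
{"method": "carry_out", "body": {
  "xyz": [
    [-0.13, 0, 0.075],
    [-0.13, 0, 0.075],
    [-0.13, 0, 0.075],
    [-0.13, 0, 0.075],
    [-0.13, 0, 0.075],
    [-0.1, 0, 0.058],
    [-0.06, 0, 0.035],
    [0, 0, 0]
  ],
  "dr": [
    [0, 0, 0],
    [0, 0, 0],
    [0, 0, 0],
    [0, 0, 0],
    [0, 0, 0],
    [0, 0, 0],
    [0, 0, 0],
    [0, 0, 0]
  ]
}}

```text
time: 17.25
tool_pos: [622.4, -37.8, 57.0]
tcp_rot: [3.141, 0.524, 1.663]
contact_force: [0.1, -1.5, -3.6]
grip_width: 47.3
```

```bash
python3 - <<'E'
from h import *
Rt=want(5.35,30); rep(Rt,[95,-20,54.5])
snap('side','s12');snap('scene','c12')
s=cv2.imread('pics/s12.png');a=cv2.resize(s[80:280,170:350],None,fx=2.2,fy=3)
s=cv2.imread('pics/c12.png');b=cv2.resize(s[120:320,150:330],None,fx=2.2,fy=3)
cv2.imwrite('pics/12.png',np.hstack([a,b]))
E
```

```text
t 17.25 tcp [622.352 -37.809  57.043] grasp rack [94.905 75.075 54.445] F [ 0.104 -1.465 -3.604] w 47.29203548227363
drot units [ 0.     0.003 -0.006]
shift tool units (current axes) [-1.372  0.003  0.792] (target axes) [-1.373  0.002  0.791]
```

View pics/12.png

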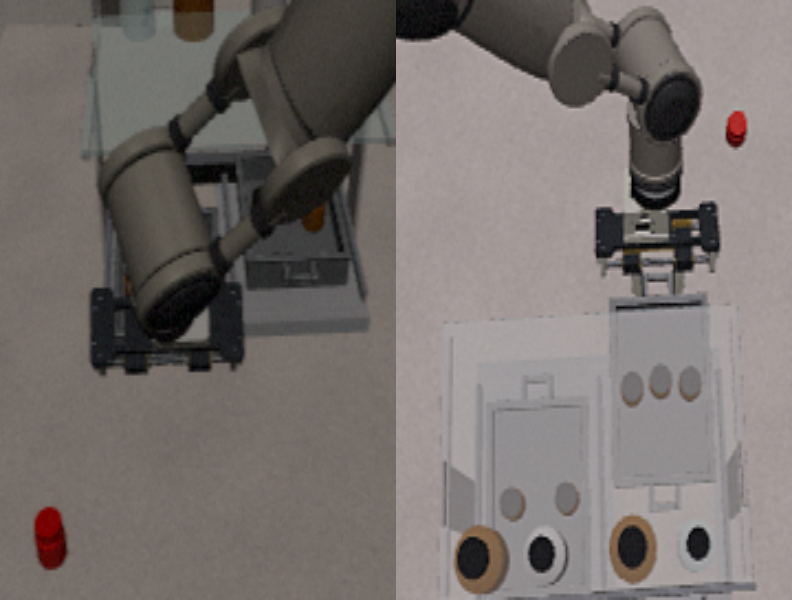

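Request:
{"method": "carry_out", "body": {
  "xyz": [
    [-0.06, 0, 0.035],
    [-0.12, 0, 0.069],
    [-0.13, 0, 0.075],
    [-0.13, 0, 0.075],
    [-0.13, 0, 0.075],
    [-0.13, 0, 0.075],
    [-0.13, 0, 0.075],
    [-0.13, 0, 0.075]
  ],
  "dr": [
    [0, 0, 0],
    [0, 0, 0],
    [0, 0, 0],
    [0, 0, 0],
    [0, 0, 0],
    [0, 0, 0],
    [0, 0, 0],
    [0, 0, 0]
  ]
}}

```text
time: 18.35
tool_pos: [628.6, -104.1, 57.0]
tcp_rot: [3.141, 0.524, 1.664]
contact_force: [-0.1, 1.7, -3.9]
grip_width: 47.7
```

Request:
{"method": "carry_out", "body": {
  "xyz": [
    [-0.11, 0, 0.064],
    [-0.09, 0, 0.052],
    [-0.07, 0, 0.04],
    [-0.06, 0, 0.035],
    [-0.05, 0, 0.029],
    [-0.03, 0, 0.017],
    [0, 0, 0]
  ],
  "dr": [
    [0, 0, 0],
    [0, 0, 0],
    [0, 0, 0],
    [0, 0, 0],
    [0, 0, 0],
    [0, 0, 0],
    [0, 0, 0]
  ]
}}

```text
time: 19.23
tool_pos: [631.2, -132.1, 57.0]
tcp_rot: [3.141, 0.524, 1.664]
contact_force: [-0.4, 0.0, -3.3]
grip_width: 48.1
```

```bash
python3 - <<'E'
from h import *
Rt=want(5.35,30); rep(Rt,[95,-33,54.5])
snap('scene','c13')
s=cv2.imread('pics/c13.png');b=cv2.resize(s[200:330,160:320],None,fx=4.6,fy=4.6,interpolation=cv2.INTER_CUBIC)
cv2.imwrite('pics/13.png',b)
E
```

```text
t 19.225 tcp [ 631.21  -132.098   57.049] grasp rack [ 94.934 -19.629  54.451] F [-0.418  0.048 -3.304] w 48.107958257905146
drot units [ 0.002  0.003 -0.004]
shift tool units (current axes) [-0.193  0.001  0.111] (target axes) [-0.193  0.001  0.111]
```

View pics/13.png

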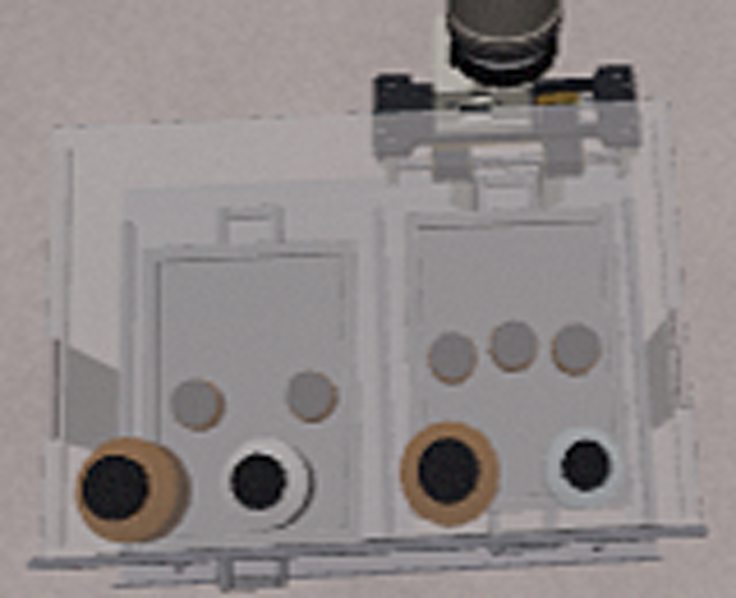

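Request:
{"method": "carry_out", "body": {
  "xyz": [
    [-0.029, 0, 0.0167],
    [-0.029, 0, 0.0167],
    [-0.022, 0, 0.0125],
    [0, 0, 0]
  ],
  "dr": [
    [0, 0, 0],
    [0, 0, 0],
    [0, 0, 0],
    [0, 0, 0]
  ]
}}

```text
time: 19.77
tool_pos: [631.7, -137.5, 57.1]
tcp_rot: [3.141, 0.524, 1.664]
contact_force: [0.3, -0.2, -3.2]
grip_width: 47.9
```

Request:
{"method": "carry_out", "body": {
  "xyz": [
    [-0.022, 0, 0.0125],
    [-0.022, 0, 0.0125],
    [0, 0, 0]
  ],
  "dr": [
    [0, 0, 0],
    [0, 0, 0],
    [0, 0, 0]
  ]
}}

```text
time: 20.15
tool_pos: [632.0, -140.5, 57.0]
tcp_rot: [3.141, 0.524, 1.664]
contact_force: [-0.5, -0.3, -4.2]
grip_width: 47.5
```

```bash
python3 - <<'E'
from h import *
rep(want(5.35,30),[95,-33,54.5])
E
```

```text
t 20.15 tcp [ 631.985 -140.542   57.048] grasp rack [ 94.918 -28.108  54.45 ] F [-0.453 -0.349 -4.179] w 47.47340560841566
drot units [ 0.002  0.001 -0.004]
shift tool units (current axes) [-0.071  0.001  0.04 ] (target axes) [-0.071  0.001  0.04 ]
```

Request:
{"method": "carry_out", "body": {
  "xyz": [
    [0.007, 0, 0.012],
    [-0.022, 0, 0.0125],
    [0, 0, 0]
  ],
  "dr": [
    [0, 0, 0],
    [0, 0, 0],
    [0, 0, 0]
  ]
}}

```text
time: 20.52
tool_pos: [632.2, -141.9, 56.2]
tcp_rot: [3.141, 0.524, 1.664]
contact_force: [-0.1, 1.4, -2.1]
grip_width: 47.6
```

Request:
{"method": "carry_out", "body": {
  "xyz": [
    [-0.022, 0, 0.0125],
    [0, 0, 0]
  ],
  "dr": [
    [0, 0, 0],
    [0, 0, 0]
  ]
}}

```text
time: 20.78
tool_pos: [632.3, -143.5, 56.3]
tcp_rot: [3.141, 0.524, 1.664]
contact_force: [-0.7, 0.4, -2.4]
grip_width: 47.6
```

Request:
{"method": "carry_out", "body": {
  "xyz": [
    [-0.022, 0, 0.0125],
    [0, 0, 0]
  ],
  "dr": [
    [0, 0, 0],
    [0, 0, 0]
  ]
}}

```text
time: 21.02
tool_pos: [632.4, -145.0, 56.2]
tcp_rot: [3.141, 0.524, 1.664]
contact_force: [0.1, -0.0, -2.9]
grip_width: 47.7
```

Request:
{"method": "carry_out", "body": {
  "xyz": [
    [-0.015, 0, 0.0085],
    [0, 0, 0]
  ],
  "dr": [
    [0, 0, 0],
    [0, 0, 0]
  ]
}}

```text
time: 21.28
tool_pos: [632.5, -146.0, 56.3]
tcp_rot: [3.141, 0.524, 1.664]
contact_force: [0.5, 1.1, -2.1]
grip_width: 47.6
```

Request:
{"method": "carry_out", "body": {
  "xyz": [
    [-0.015, 0, 0.0085],
    [0, 0, 0]
  ],
  "dr": [
    [0, 0, 0],
    [0, 0, 0]
  ]
}}

```text
time: 21.52
tool_pos: [632.6, -147.0, 56.3]
tcp_rot: [3.141, 0.524, 1.664]
contact_force: [0.9, 1.6, -1.8]
grip_width: 47.7
```

Request:
{"method": "carry_out", "body": {
  "xyz": [
    [-0.015, 0, 0.0085],
    [0, 0, 0]
  ],
  "dr": [
    [0, 0, 0],
    [0, 0, 0]
  ]
}}

```text
time: 21.78
tool_pos: [632.7, -147.8, 56.2]
tcp_rot: [3.141, 0.523, 1.664]
contact_force: [-0.1, 3.4, -2.1]
grip_width: 47.5
```

Request:
{"method": "carry_out", "body": {
  "xyz": [
    [-0.015, 0, 0.0085],
    [0, 0, 0]
  ],
  "dr": [
    [0, 0, 0],
    [0, 0, 0]
  ]
}}

```text
time: 22.02
tool_pos: [632.7, -148.5, 56.2]
tcp_rot: [3.141, 0.523, 1.664]
contact_force: [-1.8, 5.7, -1.8]
grip_width: 47.6
```

```bash
python3 - <<'E'
from h import *
rep(want(5.35,30),[95,-33,54.5])
snap('scene','c14');snap('side','s14')
s=cv2.imread('pics/c14.png');b=cv2.resize(s[200:330,160:320],None,fx=4.6,fy=4.6,interpolation=cv2.INTER_CUBIC)
cv2.imwrite('pics/14.png',b)
E
```

```text
t 22.025 tcp [ 632.723 -148.474   56.244] grasp rack [ 94.914 -36.073  53.645] F [-1.807  5.739 -1.832] w 47.643831912663
drot units [ 0.003 -0.004 -0.003]
shift tool units (current axes) [ 0.037  0.001 -0.038] (target axes) [ 0.037  0.001 -0.038]
```

View pics/14.png

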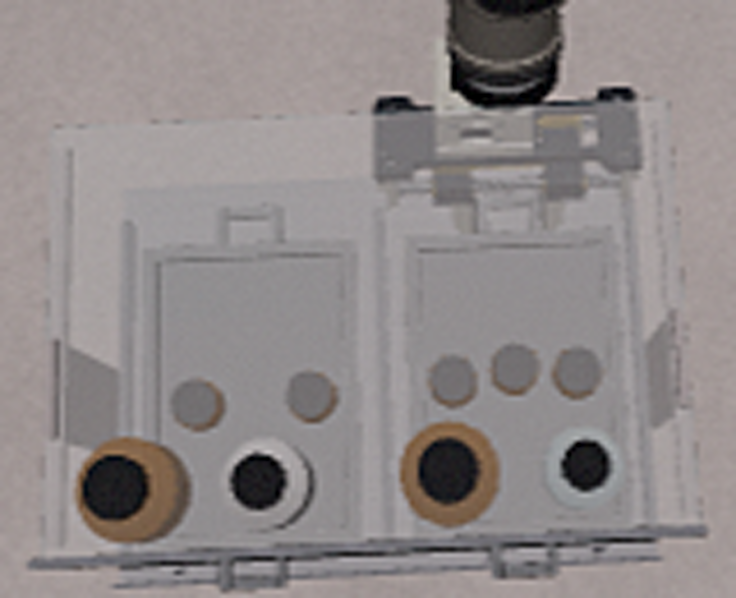

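Request:
{"method": "carry_out", "body": {
  "xyz": [
    [-0.015, 0, 0.0085],
    [0, 0, 0],
    [0, 0, 0]
  ],
  "dr": [
    [0, 0, 0],
    [0, 0, 0],
    [0, 0, 0]
  ]
}}

```text
time: 22.5
tool_pos: [632.8, -149.1, 56.3]
tcp_rot: [3.141, 0.523, 1.664]
contact_force: [-1.5, 6.9, 0.6]
grip_width: 47.6
```

Request:
{"method": "carry_out", "body": {
  "xyz": [
    [0.015, 0, -0.0085],
    [0.015, 0, -0.0085],
    [0.004, 0, 0.007],
    [0, 0, 0]
  ],
  "dr": [
    [0, 0, 0],
    [0, 0, 0],
    [0, 0, 0],
    [0, 0, 0]
  ]
}}

```text
time: 23.0
tool_pos: [632.7, -148.0, 56.2]
tcp_rot: [3.141, 0.524, 1.663]
contact_force: [-3.2, 4.2, 2.5]
grip_width: 47.6
```

Request:
{"method": "carry_out", "body": {
  "xyz": [
    [0.012, 0, -0.007],
    [0, 0, 0],
    [0, 0, 0]
  ],
  "dr": [
    [0, 0, 0],
    [0, 0, 0],
    [0, 0, 0]
  ]
}}

```text
time: 23.38
tool_pos: [632.8, -147.7, 56.2]
tcp_rot: [3.141, 0.524, 1.663]
contact_force: [-1.8, -1.5, 2.0]
grip_width: 47.8
```

```bash
python3 - <<'E'
from h import *
rep(want(5.35,30),[95,-33,54.5])
E
```

```text
t 23.375 tcp [ 632.794 -147.729   56.224] grasp rack [ 95.055 -35.342  53.627] F [-1.758 -1.49   1.993] w 47.79162948188853
drot units [ 0.004  0.006 -0.006]
shift tool units (current axes) [ 0.026 -0.001 -0.032] (target axes) [ 0.026 -0.001 -0.032]
```

Request:
{"method": "carry_out", "body": {
  "xyz": [
    [0, 0, 0],
    [0, 0, 0],
    [0, 0, 0],
    [0, 0, 0],
    [0, 0, 0]
  ],
  "dr": [
    [0, 0, 0],
    [0, 0, 0],
    [0, 0, 0],
    [0, 0, 0],
    [0, 0, 0]
  ],
  "gripper": 1
}}

```text
time: 24.0
tool_pos: [632.7, -147.1, 55.7]
tcp_rot: [3.141, 0.524, 1.664]
contact_force: [0.2, -0.0, -0.0]
grip_width: 90.5
```

Request:
{"method": "carry_out", "body": {
  "xyz": [
    [0, 0, -0.15],
    [0, 0, -0.3],
    [0, 0, -0.4],
    [0, 0, -0.5],
    [0, 0, -0.5],
    [0, 0, -0.5],
    [0, 0, -0.4],
    [0, 0, -0.2]
  ],
  "dr": [
    [0, 0, 0],
    [0, 0, 0],
    [0, 0, 0],
    [0, 0, 0],
    [0, 0, 0],
    [0, 0, 0],
    [0, 0, 0],
    [0, 0, 0]
  ]
}}

```text
time: 25.0
tool_pos: [624.7, -57.7, 211.6]
tcp_rot: [3.137, 0.524, 1.663]
contact_force: [0.5, -0.4, -1.0]
grip_width: 91.8
```

Request:
{"method": "carry_out", "body": {
  "xyz": [
    [0.2, 0, -0.2],
    [0.3, 0, -0.4],
    [0.4, 0, -0.4],
    [0.4, 0, -0.4],
    [0.3, 0, -0.3],
    [0.1, 0, -0.1],
    [0, 0, 0]
  ],
  "dr": [
    [0, 0, 0],
    [0, 0, 0],
    [0, 0, 0],
    [0, 0, 0],
    [0, 0, 0],
    [0, 0, 0],
    [0, 0, 0]
  ]
}}

```text
time: 25.88
tool_pos: [610.9, 83.0, 251.0]
tcp_rot: [-3.141, 0.524, 1.665]
contact_force: [0.8, -0.6, 0.2]
grip_width: 91.9
```

```bash
python3 - <<'E'
from h import *
rep()
snap('scene','c15');snap('side','s15');snap('wrist','w15')
s=cv2.imread('pics/c15.png');b=cv2.resize(s[215:335,160:320],None,fx=5,fy=5,interpolation=cv2.INTER_CUBIC)
cv2.imwrite('pics/15.png',b)
E
```

```text
t 25.875 tcp [610.871  82.995 251.04 ] grasp rack [ 94.738 196.423 248.442] F [ 0.84  -0.565  0.22 ] w 91.87762131823993
drot units [0. 0. 0.]
```

View pics/15.png

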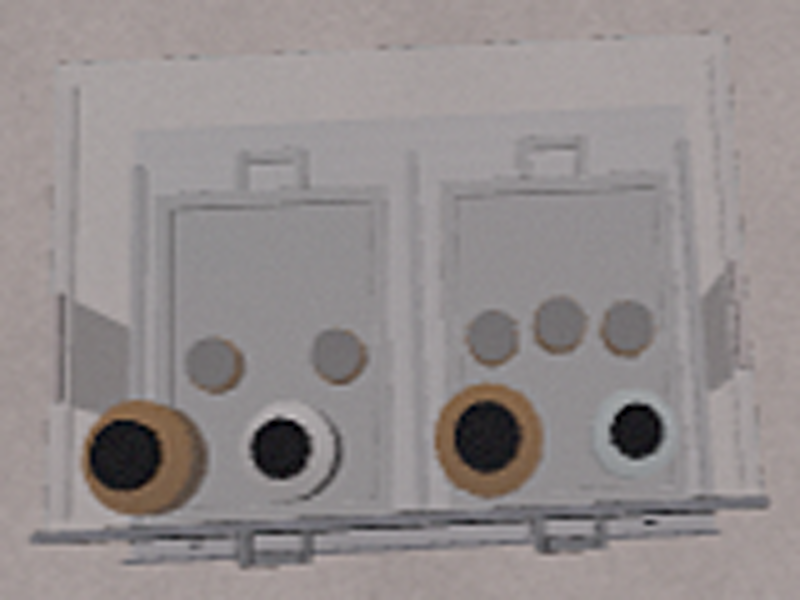

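View pics/s15.png

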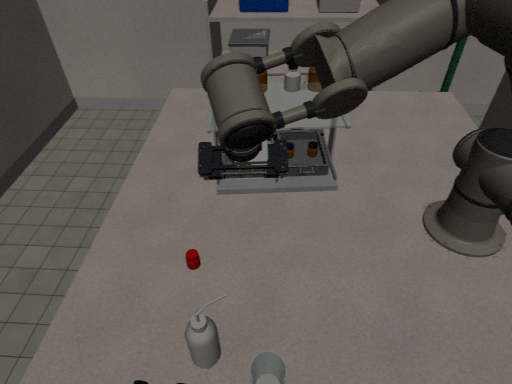

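View pics/w15.png

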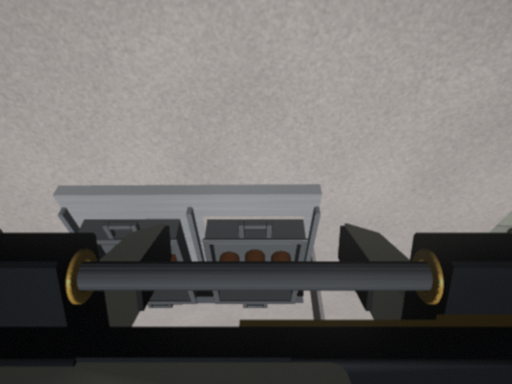

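```bash
python3 - <<'E'
from h import *
C=load('c15');W=load('w15')
f=lambda U,V:((U+.5)/5-.5+160,(V+.5)/5-.5+215)
for n,pts,z in (('stored handle',((240,152),(306,151)),58),('ours',((518,138),(583,137)),58),('stored rim',((160,196),(386,187)),62),('our rim',((442,185),(668,176)),62),('stored back handle',((240,565),(310,565)),58),('our back',((537,550),(605,548)),58),('rails',((140,165),(410,152),(680,141)),34)):
    print(n,[rk(onz(C,*f(*p),z))[:2] for p in pts])
print([rk(onz(W,*p,20))[:2] for p in((80,222),(183,222),(205,222),(305,222))])
E
```

```text
stored handle [array([-115.12 ,  -25.523]), array([-70.091, -26.73 ])]
ours [array([ 75.012, -23.876]), array([119.54 , -25.057])]
stored rim [array([-168.654,  -53.909]), array([-15.783, -54.259])]
our rim [array([ 22.181, -54.502]), array([175.765, -54.855])]
stored back handle [array([-115.177, -293.134]), array([ -70.155, -295.072])]
our back [array([  76.348, -292.191]), array([ 120.302, -292.854])]
rails [array([-187.466,  -27.435]), array([ -0.26 , -26.245]), array([187.826, -26.449])]
[array([-180.841,  -63.725]), array([-17.714, -63.662]), array([ 17.119, -63.649]), array([175.404, -63.588])]
```

```bash
python3 -c "
from plant import close_job
print(close_job())"
```

```text
the job is handed in; nothing more can be done
None
```

The tray is home in the empty bay beside the stored tray, with all three of its jars standing. I handed the job in with the robot clear and the clock at about 26 s.

**How it went:**
- I pinched the leading handle and drew the tray along the bench.
- I raised that end by about 29 mm at the handle (about 7° of tilt), drew it over the step and set it down.
- I took hold of the trailing handle, levelled the tray and slid it in. The push rose from about 1 N to about 7 N over the last 3–4 mm, which was the back stop.
- I eased back until the push was gone, then let go.

**Last checks:**
- **Position:** in the overhead picture the tray's front rim is within about 1 mm of the stored tray's depth, its two handles within about 2–3 mm. It is parallel to the stored tray and central between the rails.
- **Surroundings:** the stored tray and its jars stand where they did. The bottles, beaker, wash bottle and red jar look undisturbed.
- **Forces:** contact-force readings at the ends of moves stayed under about 8 N.

**Disagreement:** contact was felt about 2 mm deeper than I had worked out from the rack measurement. A rough comparison while I was still pushing put the tray about 2–5 mm deeper than the stored one, but that was gone after release. The overhead x readings are also about 2.5 mm off, and equally so for both trays. I put both down to calibration.

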